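# Hang an L-plate level on the dip stand

## Task

Take the L-shaped aluminium plate out of the board rack and hang it on the rod of the dip stand, by the one of its five slots from which it hangs level, so that its lower edge will dip evenly. Let its weight down on to the rod gently while you still hold it, slide it back along the rod until it lies against the brass collar, then let go; press it nowhere hard against the stand and leave the other things on the bench where they are.

Things in the scene. Friction and masses are not known exactly. Their poses are not given: they have to be found in the camera images.
- plate: Loose flat aluminium L-plate of even thickness, 8 mm, about 0.3 kg, upright in a rack groove. Origin: middle of its lower edge; x square to its faces, y along the lower edge, z up. Foot 170 mm long (y -85 to +85 mm), 45 mm high; over it at one end an upright 97 mm wide (y -85 to +12 mm) up to the top edge, 130 mm above the lower edge. Lift it from above, pinching the upright across its thickness.
- plate_mid (a point): Point half-way up the same plate: y = 0, mid-thickness, 65 mm above the lower and 65 mm below the top edge; same axes.
- plate_slots (a point): Centre of the middle one of the five equal slots through the plate's upright, at plate y = -36.5 mm; same axes. Slots 10 mm wide (y), 30 mm tall, their ends 15 and 45 mm below the top edge, centred at y = -74.5, -55.5, -36.5, -17.5, +1.5 mm. Hung up, the plate swings until its centre of mass is under the rod: it hangs level from one slot only and tilts 10 degrees or more from the others.
- rack: Black plastic board rack, fixed on the bench: base 176 x 200 x 10 mm with two combs 26 mm high on it (36 mm above the bench). Origin at the centre of its underside. Three grooves 11 mm wide run along its y at x = -50, 0 and +50 mm; the things in it stand on the base, 10 mm above the bench, one in each groove.
- stand: Dip stand, fixed. Origin on the bench straight below the front face of the brass collar on the rod. x axis along the level rod, from its free end towards the column. Base 8 mm thick; on it under the rod a tray, 72 mm (x) by 205 mm (y), rim 36 mm above the bench. Column 13 mm thick at x = +95 mm, top 233 mm above the bench, with a hand-tightened grey boss 34 x 28 x 30 mm that carries the rod.
- rod_mark (a point): Fixed reference on the stand, stand's axes, 175 mm above the bench: where the rod's centre line meets the collar's front face when the boss is at its usual height. The boss, and the rod with it, has been left anywhere from 9 mm below to 9 mm above that: the rod's true height is not measured and must be felt or seen. Along x and y the point is true.
- rod_end (a point): Fixed reference on the stand, stand's axes, 50 mm in front of rod_mark: the free end of the rod, at its usual height (same height error). The rod is a rigid bar 7 mm thick with a rounded end. The collar is a fixed ring 15 mm across, 10 mm long (x 0 to +10 mm), too big for a slot; a plate against it has its mid-thickness at x = -4 mm. Press the plate on any part of the stand with 15 N at most.
- board_a_mid (a point): Centre of a circuit board in an aluminium frame, 8 x 160 x 100 mm high, 0.17 kg, loose, upright in a groove of the rack. Leave it.
- board_b_mid (a point): Centre of another such framed board, same size, loose, upright in another groove. Leave it.
- spool_mid (a point): Centre of a grey solder spool standing on the bench, 56 mm across, 44 mm high, loose. Leave it.
- flux_mid (a point): Half-way up a small white bottle, 44 mm across, 85 mm high, loose. Leave it.
- meter_mid (a point): Centre of a black hand multimeter lying flat, 160 x 78 x 45 mm, loose. Leave it.
- mug_mid (a point): Half-way up a white mug, 80 mm across, 92 mm high, loose. Leave it.
- mouse_mid (a point): Centre of a white computer mouse, 100 x 58 x 31 mm, loose. Leave it.
- driver_grip (a point): Handle of a black screwdriver, 180 mm long, lying on the bench, loose. Leave it.
There are look-alikes about, which are no part of the job. Leave any blue or red look-alike of the plate alone.

How it is judged:
By the outcome, as a careful person would: the job done as asked, in the order asked, and still so for the second after the job is handed in, with the robot touching nothing.
It also fails if it takes over 64 s, if anything falls off the work surface, if the arm or the gripper's body presses on something with over 40 N, if the wrist force passes 120 N, or if a joint passes its speed limit or range.

## Robot

A 6-joint arm with a two-finger parallel gripper is mounted at the origin on the work surface. World frame = base frame: x ahead of the robot, y to its left, z up, the work surface at z = 0. Lengths are in m, angles in rad, forces in N, time in s.
With the tool pointing down it reaches from about 0.275 to 0.75 m from the base axis. Payload 10.2 kg.
Tool frame: the origin (TCP) lies midway between the tips of the shut fingers; the grasp point (between the pads) lies 19 mm behind it; z points along the fingers, y is the line along which they close (so a half turn about z gives the same grasp; the last joint's range is limited). The gripper opens to 88 mm and grips with 3 to 60 N. Pads are 18 mm wide; open, the fingers measure 123 mm over their backs; the gripper's body (75 mm by 187 mm) begins 45 mm behind the grasp point.
Start: joints at [-1.326, 0.313, 1.498, -0, 1.331, -0.223], TCP at [0.237, -0.469, 0.239] pointing down, gripper open.
Joint ranges: [-2.94, 2.94], [-0.97, 2.17], [0.19, 2.56], [-1.23, 4.37], [0.02, 3.11], [-2.88, 2.88]. Speed limits (rad/s): [2.39, 2.39, 3.01, 3.14, 3.14, 3.14].

## Interface

Orientations are given as a unit quaternion [x, y, z, w].
In Python, from bench import * gives the robot as it stands. Calls block until the motion is done:
- move_to(position, orientation): joint-space move of the TCP to a pose.
- line_to(position, v=0.15, rot=None, force_limit=None): straight line of the TCP; rot=None keeps the orientation; v is the mean speed in m/s. With force_limit (N) it stops when the force on the tool has changed by that much, and returns True; else False.
- move_j(angles): joint-space move.
- command_gripper(opening, squeeze=None): finger opening in m; squeeze is the grip in N (None keeps the last); returns when the fingers have stopped.
- hold(seconds).
- inverse_kinematics(position, orientation): joint angles nearest the present ones, or None.
- get_state(): the state.
- camera(name): name is "side" or "top" or "wrist"; returns (picture, depth): 420x560x3 uint8, blue, green, red; 420x560 float32, m along the optical axis (not along the pixel's ray), 0 where there is no reading.
- calibration(name): a dict with "mtx" (3x3 intrinsics, pixels), "extrinsics" (4x4, takes a point from camera to world coordinates); the wrist camera has in their place "tool_from_camera" (4x4, takes a point from camera to tool coordinates, whose origin is the TCP and whose axes are the flange's). Camera axes: x right, y down, z forward; pixel columns grow to the right and rows downward; lengths in m; the calibration is good to about 2 mm. The wrist camera is an equidistant fisheye: a pixel r from the principal point sees the ray r / f radians off the axis. A picture is of the moment at which its call begins: read the wrist's pose just before it. calibration takes no time and is no camera call.
A pose or a line that the arm cannot do raises PlanningError and nothing moves.
- finish_job(): hands the job in; it is judged then, once.
The state is a dict: "clock": time; "joint_positions": joint angles; "qd": joint speeds; "joint_torque": joint torques, N m; "tcp_pos": TCP position; "orientation": TCP orientation; "ft_force": force on the tool from outside, world axes, zero at the start; "moment": the same for the moment, N m; "finger_gap": finger opening in m; "grip_force": force on a finger pad.
Only numpy, scipy, OpenCV 4.12 (cv2) and the standard library are available. Lean on these libraries where they do the work, as an engineer would, in place of code of your own. Each camera call takes 0.05 s, during which the arm holds its last target. There are 200 camera calls.

## Working session

There is one attempt and no reset: what is moved stays moved. The work goes in short steps, each a Python script; the robot and the scene stay as the last script left them, time stands still between calls to the robot, and variables do not carry over. Pictures are saved under pics/ and viewed, at most 10 in all, crops included, and the job is handed in when it is done.

```bash
ls; mkdir -p pics
python3 - <<'E'
from bench import *
import cv2,numpy as np,pickle
d={}
for n in("side","top","wrist"):
    s=get_state(); im,dp=camera(n); c=calibration(n); d[n]=(im,dp,c,s)
    cv2.imwrite(f"pics/{n}0.png",im); print(n,{k:np.round(v,4).tolist() if hasattr(v,'__len__') else v for k,v in c.items()})
pickle.dump(d,open("d0.pkl","wb")); print(get_state())
E
```

```text
pics
side {'mtx': [[445.846, 0.0, 277.7924], [0.0, 445.846, 209.4956], [0.0, 0.0, 1.0]], 'extrinsics': [[0.9442, -0.2557, 0.2077, 0.1914], [-0.3293, -0.7147, 0.6171, -0.9825], [-0.0094, -0.651, -0.759, 1.4495], [0.0, 0.0, 0.0, 1.0]]}
top {'mtx': [[546.6021, 0.0, 287.961], [0.0, 546.6021, 215.3038], [0.0, 0.0, 1.0]], 'extrinsics': [[-0.0023, -0.9852, 0.1714, 0.2643], [-0.9999, 0.0005, -0.0109, 0.1258], [0.0107, -0.1714, -0.9851, 1.7423], [0.0, 0.0, 0.0, 1.0]]}
wrist {'mtx': [[325.1923, 0.0, 282.1737], [0.0, 325.1923, 213.4626], [0.0, 0.0, 1.0]], 'tool_from_camera': [[0.0007, -0.9528, -0.3037, 0.0786], [1.0, 0.0006, 0.0007, 0.0006], [-0.0005, -0.3037, 0.9528, -0.1457], [0.0, 0.0, 0.0, 1.0]]}
{'clock': 0.15, 'joint_positions': array([-1.32639003e+00,  3.13327481e-01,  1.49822724e+00, -5.07858938e-06,
        1.33100397e+00, -2.23447504e-01]), 'qd': array([-7.30137664e-04, -1.49382426e-03, -3.18909710e-03,  7.28741749e-04,
        9.00402682e-05, -1.44248474e-03]), 'joint_torque': array([ 1.04650408e-03, -4.02303815e+01, -2.52315724e+01,  6.93768030e-02,
        3.44163424e-02, -7.71265309e-05]), 'tcp_pos': array([ 0.23668242, -0.46842537,  0.23830276]), 'orientation': array([ 9.72763391e-01,  2.31799809e-01, -7.52786668e-06, -4.82966600e-04]), 'ft_force': array([ 0.16892165,  0.57679589, -0.50719714]), 'moment': array([ 0.02618997,  0.01950777, -0.00362985]), 'grip_force': 0.0, 'finger_gap': 0.08798476657441202}
```

View pics/side0.png

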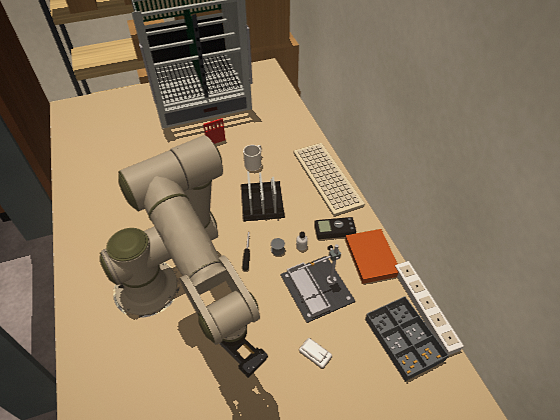

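View pics/top0.png

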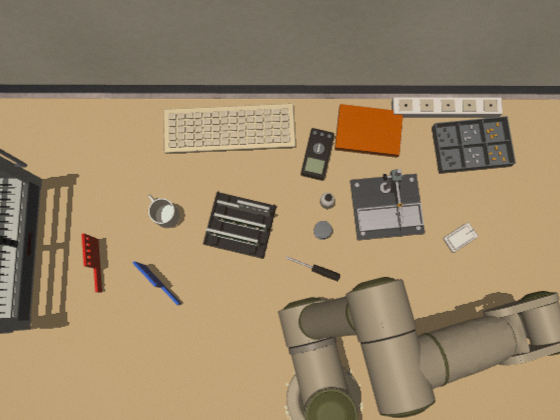

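Side view: rack at about (262,200), stand at (318,288). Top view: rack at (240,225) with three boards, stand at (388,207). The blue (157,283) and red (92,262) look-alikes lie outside the rack. Next I'll zoom in on the rack and stand.

Run:
```python
import cv2,numpy as np,pickle
d=pickle.load(open("d0.pkl","rb"))
s=d["side"][0];t=d["top"][0]
R=lambda im,x,y,w,h:cv2.resize(im[y:y+h,x:x+w],(400,300),interpolation=cv2.INTER_CUBIC)
o=np.vstack([np.hstack([R(t,190,180,100,75),R(t,340,160,100,75)]),np.hstack([R(s,222,160,80,60),R(s,270,240,100,75)])])
cv2.imwrite("pics/z.png",o)
def pt(n,u,v):
    im,dp,c,_=d[n];K=c["mtx"];z=dp[v,u];E=c["extrinsics"]
    return (E@np.array([(u-K[0,2])/K[0,0]*z,(v-K[1,2])/K[1,1]*z,z,1]))[:3].round(3)
for p in [(240,225),(240,203),(240,222),(235,236),(397,177),(397,200),(397,215)]: print(p,pt("top",*p))
```

```text
(240, 225) [0.532 0.259 0.024]
(240, 203) [0.58  0.251 0.14 ]
(240, 222) [0.532 0.255 0.083]
(235, 236) [0.485 0.267 0.112]
(397, 177) [ 0.648 -0.21   0.191]
(397, 200) [ 0.616 -0.247  0.008]
(397, 215) [ 0.567 -0.246  0.008]
```

View pics/z.png

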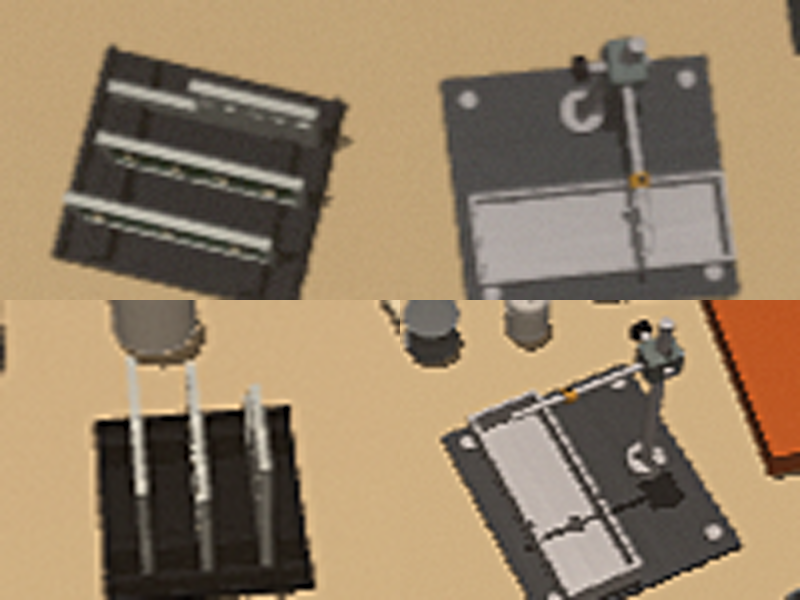

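Candidates: the aluminium L is in the far groove (top view px ~(240,203)), with its upright to the right (world −y) and the low foot to the left. The other two things in the rack are full-length green boards, at (240,222) and (235,236). The blue and red look-alikes are on the bench. So I choose the far groove. The collar shows at top px ~(400,205). Centre of mass is at y ≈ −17.1 mm, so I use the slot at −17.5 mm. Next I locate the plate and the rod roughly from depth, cross-checked in two views.

```bash
cat > h.py <<'E'
import numpy as np,cv2
from scipy.spatial.transform import Rotation as Ro
def cloud(dp,K,E):
    v,u=np.mgrid[:dp.shape[0],:dp.shape[1]]
    P=np.stack([(u-K[0,2])/K[0,0]*dp,(v-K[1,2])/K[1,1]*dp,dp],-1)@E[:3,:3].T+E[:3,3]
    P[dp<=0]=np.nan
    return P
def ori(yaw):  # tool down, tool x at angle yaw in world
    c,s=np.cos(yaw),np.sin(yaw)
    return Ro.from_matrix(np.array([[c,s,0],[s,-c,0],[0,0,-1.]])).as_quat()
def line(P):
    c=np.nanmedian(P,0); d=np.linalg.svd(P-P.mean(0))[2][0]; t=(P-P.mean(0))@d
    return P.mean(0),d,t.min(),t.max()
def wproj(P,s,c):  # world points -> wrist pixels
    T=np.eye(4);T[:3,:3]=Ro.from_quat(s["orientation"]).as_matrix();T[:3,3]=s["tcp_pos"]
    E=T@c["tool_from_camera"];q=(np.atleast_2d(P)-E[:3,3])@E[:3,:3]
    r=np.hypot(q[:,0],q[:,1]);th=np.arctan2(r,q[:,2]);K=c["mtx"]
    return np.stack([K[0,2]+K[0,0]*th*q[:,0]/r,K[1,2]+K[1,1]*th*q[:,1]/r],1)
def wray(uv,s,c):  # wrist pixels -> origin, unit rays
    T=np.eye(4);T[:3,:3]=Ro.from_quat(s["orientation"]).as_matrix();T[:3,3]=s["tcp_pos"]
    E=T@c["tool_from_camera"];K=c["mtx"];uv=np.atleast_2d(uv).astype(float)
    d=(uv-K[:2,2])/K[0,0];th=np.linalg.norm(d,axis=1,keepdims=True)
    q=np.hstack([d/np.maximum(th,1e-9)*np.sin(th),np.cos(th)])
    return E[:3,3],q@E[:3,:3].T
def onz(uv,z,s,c):
    o,d=wray(uv,s,c);return o+d*((z-o[2])/d[:,2:])
E
python3 - <<'E'
from h import *;import pickle
d=pickle.load(open("d0.pkl","rb"))
for n in("top","side"):
    im,dp,c,_=d[n];P=cloud(dp,c["mtx"],c["extrinsics"])
    hsv=cv2.cvtColor(im,cv2.COLOR_BGR2HSV)
    def box(x0,x1,y0,y1,z0,z1): return (P[...,0]>x0)&(P[...,0]<x1)&(P[...,1]>y0)&(P[...,1]<y1)&(P[...,2]>z0)&(P[...,2]<z1)
    for nm,b in {"plate":(.53,.65,.1,.4,.125,.16),"foot":(.53,.65,.2,.4,.045,.07),"rod":(.45,.62,-.3,-.2,.15,.2),"boss/rod":(.6,.75,-.3,-.15,.13,.26)}.items():
        m=box(*b)
        if m.sum()>4:
            q=P[m];o,e,a,bb=line(q);print(n,nm,m.sum(),o.round(4),e.round(3),"ends",(o+a*e).round(4),(o+bb*e).round(4),"z",np.percentile(q[:,2],[5,50,95]).round(4))
    y=(hsv[...,0]>12)&(hsv[...,0]<28)&(hsv[...,1]>150)&box(.5,.65,-.35,-.15,.1,.25)
    print(n,"collar",P[y].round(3).tolist()[:8])
E
```

```text
top plate 111 [0.5746 0.2149 0.1382] [-0.229 -0.973 -0.004] ends [0.5854 0.2611 0.1384] [0.5634 0.1676 0.138 ] z [0.1281 0.1385 0.1458]
top foot 128 [0.5768 0.2823 0.0554] [-0.235 -0.972  0.023] ends [0.5899 0.3363 0.0541] [0.5578 0.2037 0.0573] z [0.0463 0.0548 0.0663]
top rod 100 [ 0.5656 -0.2149  0.1832] [-0.995 -0.097 -0.001] ends [ 0.6201 -0.2096  0.1833] [ 0.5124 -0.2201  0.1832] z [0.1758 0.1831 0.1892]
top boss/rod 205 [ 0.6455 -0.2005  0.1932] [-0.687 -0.08  -0.722] ends [ 0.6733 -0.1973  0.2224] [ 0.6165 -0.2039  0.1627] z [0.1758 0.1912 0.2286]
top collar [[0.569, -0.209, 0.181], [0.569, -0.212, 0.183], [0.568, -0.215, 0.185], [0.566, -0.212, 0.183], [0.565, -0.215, 0.185], [0.565, -0.217, 0.187], [0.566, -0.22, 0.184], [0.563, -0.212, 0.183]]
side plate 43 [0.5738 0.2057 0.1391] [-0.232 -0.973 -0.014] ends [0.5858 0.256  0.1399] [0.5638 0.1635 0.1385] z [0.1294 0.1403 0.1461]
side foot 18 [0.5783 0.2917 0.0552] [ 0.045  0.997 -0.059] ends [0.5758 0.2361 0.0585] [0.5802 0.3327 0.0527] z [0.0465 0.056  0.0667]
side rod 71 [ 0.5645 -0.2192  0.1847] [-0.994 -0.106  0.007] ends [ 0.6177 -0.2135  0.1843] [ 0.5109 -0.2249  0.1851] z [0.1795 0.1845 0.1901]
side boss/rod 186 [ 0.6474 -0.2096  0.1909] [-0.253  0.006 -0.967] ends [ 0.6592 -0.2099  0.236 ] [ 0.6328 -0.2093  0.1351] z [0.1663 0.1904 0.2294]
side collar [[0.647, -0.18, 0.183], [0.561, -0.217, 0.191], [0.564, -0.218, 0.191], [0.565, -0.217, 0.184], [0.567, -0.221, 0.189], [0.571, -0.221, 0.187], [0.565, -0.225, 0.188], [0.569, -0.224, 0.186]]
```

Both views agree. The plate top is at z ≈ 0.139 (expected 0.140), its upright is 97 mm long and its yaw is −13.3°. The rod yaw is about +5.8° and the rod centre is at z ≈ 0.181. Next I go above the plate for a close look.

Run:
```python
from bench import *;from h import *;import pickle
q=ori(np.radians(76.7)); print(inverse_kinematics([.568,.1845,.24],q), inverse_kinematics([.5,-.27,.25],ori(np.radians(95.8))))
command_gripper(.04)
move_to([.568,.1845,.23],q)
s=get_state();im,dp=camera("wrist");c=calibration("wrist")
pickle.dump((im,dp,c,s),open("w1.pkl","wb"));print(s["clock"],s["tcp_pos"])
P=np.array([[.5636,.166,.14],[.586,.2605,.14]]);uv=wproj(P,s,c);print(uv)
o=im.copy()
for u,v in uv: cv2.circle(o,(int(u),int(v)),3,(0,0,255),1)
cv2.imwrite("pics/w1.png",o)
```

```text
[ 1.18082682e-01  4.73543211e-01  1.26294792e+00 -4.44089210e-16
  1.40510152e+00  3.50211472e-01] [-7.01255731e-01  4.01501826e-01  1.34380111e+00 -4.44089210e-16
  1.39628972e+00 -8.02484828e-01]
3.575 [0.56823309 0.18373927 0.23000102]
[[281.12464168 239.45719323]
 [281.04596915 112.21346417]]
```

View pics/w1.png

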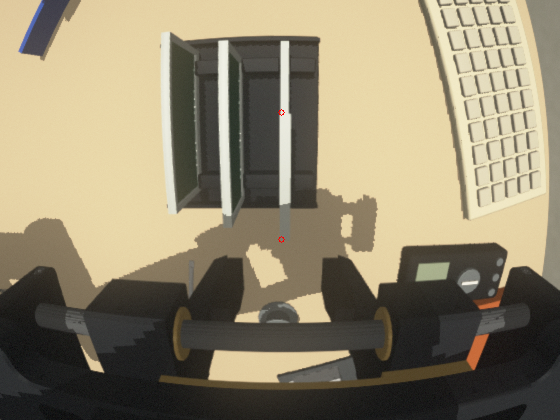

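The L-plate runs vertically at u ≈ 280–291, with its step at v ≈ 112 and its end at v ≈ 239. It sits about 4 px right of the prediction. I measure its edges.

Run:
```python
from h import *;import pickle
im,dp,c,s=pickle.load(open("w1.pkl","rb"))
g=im.min(2).astype(int)
for v in (60,90,105,109,112,115,130,150,170,190,200,215,230,236,240,244): print(v,g[v,274:298].tolist(), dp[v,285].round(3))
uv=[]
for v in range(120,200,4):
    k=np.where(g[v,270:300]>110)[0]+270; uv.append((k.min()-.5,k.max()+.5,v))
uv=np.array(uv)
L=onz(uv[:,[0,2]],.14,s,c);R=onz(uv[:,[1,2]],.14,s,c);print(np.median(np.linalg.norm(L-R,axis=1)))
M=(L+R)/2;o,d,_,_=line(M);print(M[::5].round(4).tolist(),o,d,np.degrees(np.arctan2(d[1],d[0])))
```

```text
60 [73, 70, 74, 73, 59, 71, 140, 218, 222, 221, 222, 221, 222, 219, 183, 95, 54, 71, 74, 78, 76, 74, 73, 73] 0.291
90 [65, 63, 63, 65, 64, 80, 147, 216, 223, 221, 223, 221, 223, 219, 172, 97, 55, 58, 66, 66, 66, 67, 63, 69] 0.299
105 [65, 65, 63, 64, 63, 84, 150, 216, 222, 222, 223, 223, 222, 219, 165, 85, 55, 58, 64, 67, 66, 67, 64, 66] 0.304
109 [63, 64, 63, 60, 65, 83, 151, 218, 222, 222, 222, 220, 223, 219, 167, 84, 58, 66, 67, 64, 69, 66, 69, 66] 0.306
112 [61, 61, 63, 59, 63, 85, 154, 219, 221, 222, 222, 222, 222, 219, 172, 93, 62, 64, 64, 65, 64, 66, 67, 66] 0.307
115 [63, 64, 64, 63, 72, 137, 217, 224, 224, 222, 223, 224, 224, 222, 223, 220, 175, 107, 68, 65, 66, 65, 67, 67] 0.227
130 [61, 63, 63, 63, 74, 140, 217, 222, 221, 221, 222, 222, 221, 221, 222, 218, 172, 84, 50, 50, 50, 58, 61, 69] 0.228
150 [61, 59, 63, 63, 72, 144, 215, 221, 219, 222, 220, 221, 220, 220, 219, 217, 177, 88, 55, 49, 53, 53, 62, 65] 0.232
170 [50, 49, 50, 53, 64, 140, 209, 217, 213, 218, 214, 213, 216, 215, 216, 211, 172, 77, 46, 50, 52, 50, 56, 54] 0.239
190 [57, 55, 57, 57, 72, 139, 204, 211, 208, 
[... 288 characters left out ...]
 93, 93, 95, 94] 0.248
230 [94, 92, 96, 91, 91, 99, 109, 108, 108, 112, 107, 109, 108, 111, 110, 106, 98, 95, 92, 95, 96, 92, 91, 95] 0.251
236 [94, 94, 92, 96, 95, 100, 110, 109, 110, 109, 109, 109, 109, 109, 108, 104, 99, 94, 95, 93, 93, 94, 92, 92] 0.254
240 [92, 94, 95, 93, 93, 99, 101, 105, 104, 105, 103, 100, 103, 102, 99, 99, 94, 94, 93, 88, 94, 93, 91, 95] 0.253
244 [93, 91, 92, 92, 91, 94, 94, 94, 92, 93, 93, 93, 93, 94, 93, 93, 96, 91, 91, 92, 96, 94, 92, 94] 0.407
0.008738437174486503
[[0.5871, 0.2544, 0.14], [0.5838, 0.2403, 0.14], [0.5804, 0.226, 0.14], [0.577, 0.2114, 0.14]] [0.58070101 0.22727467 0.14      ] [-2.29129221e-01 -9.73396014e-01  9.02878237e-30] -103.24581077919261
```

Run:
```python
from bench import *;from h import *;import pickle
q=ori(np.radians(76.75))
line_to([.5702,.1836,.16],rot=q); print(line_to([.5702,.1836,.108],v=.08,force_limit=8))
command_gripper(0.0,40); s=get_state();print(s["finger_gap"],s["grip_force"],s["tcp_pos"],s["ft_force"])
line_to([.5702,.1836,.135],v=.05); s=get_state();print(s["finger_gap"],s["ft_force"])
line_to([.5702,.1836,.25],v=.15)
line_to([.43,.08,.26],v=.2,rot=ori(np.radians(80)))
q2=ori(np.radians(95.8))
move_to([.4565,-.276,.25],q2)
s=get_state();im,dp=camera("wrist");c=calibration("wrist")
print(s["clock"],s["tcp_pos"],s["ft_force"],s["moment"],s["finger_gap"])
pickle.dump((im,dp,c,s),open("w2.pkl","wb"))
cv2.imwrite("pics/w2.png",im)
```

```text
False
0.007389780817382037 40.12231859844178 [0.57021002 0.18360264 0.1081233 ] [-0.77270512 -1.16861725  0.95543061]
0.007214525615969959 [-0.02235503 -0.51870347 -2.97306446]
9.6083 [ 0.4569613  -0.27509803  0.24998187] [-0.55416091  0.42351608 -3.32992769] [-0.21896887 -0.12420607 -0.0258436 ] 0.007458121921608071
```

View pics/w2.png

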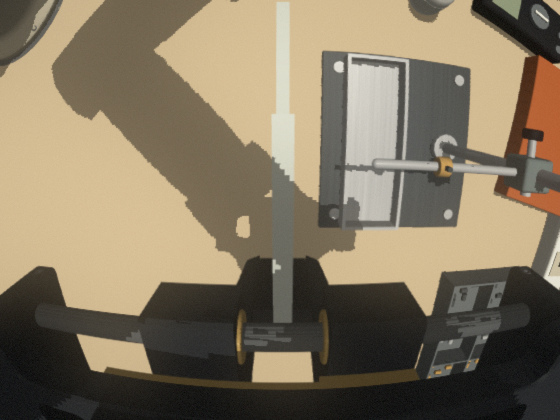

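The plate is held in line with the camera: its upright's +12 mm end is at v ≈ 115. The rod's free end is at (372,163) and the collar at (445,167). I take a second view shifted sideways for the rod height, then one more at working height.

```bash
cat > m.py <<'E'
from h import *
def rodpix(im,dp,s,c,zlo=.165,zhi=.2):
    v,u=np.mgrid[:420,:560];uv=np.stack([u.ravel(),v.ravel()],1)
    o,d=wray(uv,s,c);E=Ro.from_quat(s["orientation"]).as_matrix()@c["tool_from_camera"][:3,:3]
    P=(o+d*(dp.ravel()/(d@E[:,2]))[:,None]).reshape(420,560,3)
    m=(P[...,2]>zlo)&(P[...,2]<zhi)&(P[...,0]>.495)&(P[...,0]<.556)&(P[...,1]>-.26)&(P[...,1]<-.18)&(dp>0)
    hs=cv2.cvtColor(im,cv2.COLOR_BGR2HSV)
    col=(hs[...,0]>10)&(hs[...,0]<28)&(hs[...,1]>140)&(P[...,2]>.16)&(P[...,2]<.21)&(P[...,0]>.54)&(P[...,0]<.6)&(abs(P[...,1]+.215)<.03)
    px=[(k,np.where(m[:,k])[0].mean(),m[:,k].sum()) for k in range(560) if m[:,k].sum()>2]
    cu=np.where(col)[1]
    return np.array(px),P[m],(cu.min() if len(cu) else None,cu.max() if len(cu) else None)
def plane(px,s,c):
    o,d=wray(px[:,:2],s,c);n=np.linalg.svd(d)[2][2];return o,n
E
python3 - <<'E'
from bench import *;from m import *;import pickle
im,dp,c,s=pickle.load(open("w2.pkl","rb"))
p0=s["tcp_pos"];q2=ori(np.radians(95.8))
line_to([.4615,-.336,.25],v=.15); s2=get_state();im2,dp2=camera("wrist")
line_to([.4565,-.276,.25],v=.15)
line_to([.4565,-.276,.179],v=.1,force_limit=6); s3=get_state();im3,dp3=camera("wrist")
pickle.dump([(im,dp,c,s),(im2,dp2,c,s2),(im3,dp3,c,s3)],open("w3.pkl","wb"));cv2.imwrite("pics/w3.png",im3)
pl=[]
for a in((im,dp,s),(im2,dp2,s2),(im3,dp3,s3)):
    px,P,cu=rodpix(*a,c);print(len(px),px[0],px[-1],np.median(px[:,2]),"depth z",np.median(P,0).round(4),"collar u",cu,a[2]["tcp_pos"].round(4))
    pl.append(plane(px,a[2],c))
for i,j in((0,1),(2,1),(0,2)):
    (o1,n1),(o2,n2)=pl[i],pl[j];A=np.array([n1,n2,[1,0,0]]);x=np.linalg.solve(A,[n1@o1,n2@o2,.53]);d=np.cross(n1,n2);d/=np.linalg.norm(d)
    print(i,j,"rod at x=.53",x.round(4),"dir",d.round(4))
E
```

```text
59 [372.         162.66666667   3.        ] [430.  164.2   5. ] 9.0 depth z [ 0.5337 -0.2209  0.1834] collar u (None, None) [ 0.457  -0.2751  0.25  ]
60 [377.  75.   5.] [436.  80.   3.] 10.0 depth z [ 0.5338 -0.2218  0.1834] collar u (np.int64(448), np.int64(457)) [ 0.4616 -0.3352  0.2498]
77 [410. 184.   5.] [486. 187.   5.] 13.0 depth z [ 0.5322 -0.2207  0.1834] collar u (None, None) [ 0.4567 -0.2763  0.1796]
0 1 rod at x=.53 [ 0.53   -0.2217  0.1806] dir [-0.9948 -0.1007  0.0125]
2 1 rod at x=.53 [ 0.53   -0.2217  0.1805] dir [-0.9951 -0.0993  0.0017]
0 2 rod at x=.53 [ 0.53   -0.2218  0.1798] dir [-0.993  -0.1092 -0.0452]
```

View pics/w3.png

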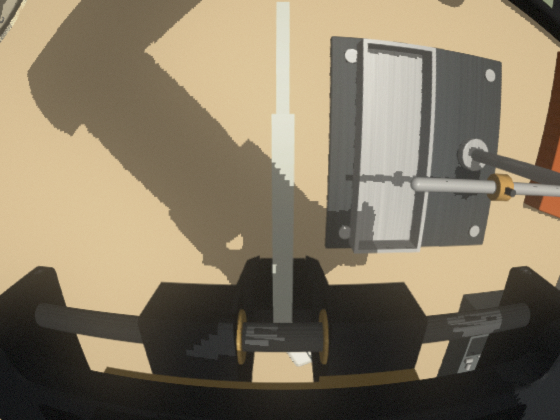

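The rod is at z ≈ 0.1805 (about 5.5 mm above usual), with yaw 5.75°. The plate's +12 end is at v ≈ 114 and the rod's end at (412,185). Now I compute where the slot is relative to the rod.

Run:
```python
from m import *;import pickle
im,dp,c,s=pickle.load(open("w3.pkl","rb"))[2]
# plate top end edge + yaw
g=cv2.cvtColor(im,cv2.COLOR_BGR2GRAY).astype(int)
print([ (v,dp[v,278:292:6].round(3).tolist(),g[v,272:276].tolist(),g[v,291:295].tolist()) for v in range(108,120,1)])
zt=s["tcp_pos"][2]+.032
ed=[]
for v in range(122,240,6):
    k=[u for u in range(262,306) if .15<dp[v,u]<.245]
    ed.append((k[0]-.5,k[-1]+.5,v))
ed=np.array(ed);L=onz(ed[:,[0,2]],zt,s,c);R=onz(ed[:,[1,2]],zt,s,c);print("w",np.linalg.norm(L-R,axis=1).round(4))
M=(L+R)/2;o,d,_,_=line(M);d=d*np.sign(d[1]);print("mid",o.round(4),"yaw",np.degrees(np.arctan2(d[1],d[0])))
e=onz([[283,114]],zt,s,c)[0];print("end",e)
r=np.array([.995,.1,0]);ydir=np.array([-.1,.995,0])
slot=o+d*((e-o)@d)-d*.0295; slot2=s["tcp_pos"]+ydir*.0485
rp=np.array([.53,-.2217,0])
for q in(slot,slot2):print("slot",q.round(4),"lateral slot-rod mm",((q-rp)@ydir*1000).round(2),"along",((q-rp)@r*1000).round(1))
px,_,_=rodpix(im,dp,s,c);P=onz(px[:,:2],.1805,s,c);print("rod lateral",((P-rp)@ydir*1000)[::15].round(2),"end",P[0])
```

```text
[(108, [0.1899999976158142, 0.1889999955892563, 0.30799999833106995], [201, 199, 201, 203], [199, 199, 201, 199]), (109, [0.1899999976158142, 0.1899999976158142, 0.3089999854564667], [201, 200, 201, 203], [200, 198, 200, 200]), (110, [0.1899999976158142, 0.1889999955892563, 0.3100000023841858], [200, 198, 200, 204], [201, 201, 199, 199]), (111, [0.19099999964237213, 0.1899999976158142, 0.3100000023841858], [199, 201, 199, 203], [199, 199, 200, 200]), (112, [0.19099999964237213, 0.19099999964237213, 0.3100000023841858], [201, 201, 202, 204], [200, 200, 200, 198]), (113, [0.1899999976158142, 0.1899999976158142, 0.3109999895095825], [207, 206, 208, 208], [207, 208, 207, 204]), (114, [0.10999999940395355, 0.11100000143051147, 0.10999999940395355], [220, 221, 221, 220], [221, 222, 220, 211]), (115, [0.11100000143051147, 0.10999999940395355, 0.10999999940395355], [223, 224, 224, 226], [224, 225, 224, 214]), (116, [0.1120000034570694, 0.10899999737739563, 0.10899999737739563], [224, 224, 225, 224], [225, 224, 223, 215]), (117, [0.10899999737739563, 0.10999999940395355, 0.10899999737739563], [225, 223, 226, 224], [225, 225, 222, 212]), (118, [0.11100000143051147, 0.10999999940395355, 0.10899999737739563], [223, 224, 224, 223], [225, 225, 224, 213]), (119, [0.10999999940395355, 0.10999999940395355, 0.10899999737739563], [223, 223, 224, 224], [225, 223, 222, 215])]Traceback (most recent call last):
  File "<stdin>", line 10, in <module>
IndexError: list index out of range
```

Run:
```python
from m import *;import pickle
im,dp,c,s=pickle.load(open("w3.pkl","rb"))[2]
E=Ro.from_quat(s["orientation"]).as_matrix()@c["tool_from_camera"][:3,:3]
for v in (118,150,200):
    o,d=wray([[283,v]],s,c);print("top z-tcp",(o+d*dp[v,283]/(d@E[:,2]))[0][2]-s["tcp_pos"][2])
zt=s["tcp_pos"][2]+.032
ed=[]
for v in range(120,225,5):
    k=[u for u in range(262,306) if .06<dp[v,u]<.13]
    if len(k)>8: ed.append((k[0]-.5,k[-1]+.5,v))
ed=np.array(ed);L=onz(ed[:,[0,2]],zt,s,c);R=onz(ed[:,[1,2]],zt,s,c);print("w",np.linalg.norm(L-R,axis=1).round(4))
M=(L+R)/2;o,d,_,_=line(M);d=d*np.sign(d[1]);print("mid",o.round(4),"yaw",np.degrees(np.arctan2(d[1],d[0])))
e=onz([[283,113.5]],zt,s,c)[0];print("end",e)
r=np.array([.995,.1,0]);ydir=np.array([-.1,.995,0])
slot=o+d*((e-o)@d)-d*.0295; slot2=s["tcp_pos"]+ydir*.0485
rp=np.array([.53,-.2217,0])
for q in(slot,slot2):print("slot",q.round(4),"lateral slot-rod mm",((q-rp)@ydir*1000).round(2),"along",((q-rp)@r*1000).round(1))
px,_,_=rodpix(im,dp,s,c);P=onz(px[:,:2],.1805,s,c);print("rod lateral",((P-rp)@ydir*1000)[::15].round(2),"end",P[0])
```

```text
top z-tcp 0.03093611196178106
top z-tcp 0.03137685577225355
top z-tcp 0.030493103231556212
w [0.0076 0.0076 0.0076 0.0076 0.0076 0.0077 0.008  0.0081 0.0081 0.0081
 0.0081 0.0078 0.0078 0.0079 0.0079 0.0079 0.008  0.008  0.008  0.0081
 0.0081]
mid [ 0.4512 -0.2188  0.2116] yaw 95.77122715065045
end [ 0.44929464 -0.19873141  0.21158017]
slot [ 0.4522 -0.2281  0.2116] lateral slot-rod mm 1.42 along -78.1
slot [ 0.4519 -0.2281  0.1796] lateral slot-rod mm 1.46 along -78.4
rod lateral [-0.17 -0.2   0.04  0.06 -0.16 -0.09] end [ 0.51316568 -0.22356045  0.1805    ]
```

Slot and rod are 1.45 mm apart sideways, and yaw and height match. I correct the offset and thread the plate on with a force guard.

Run:
```python
from bench import *;from m import *;import pickle
s=get_state();r=np.array([.995,.1,0]);r/=np.linalg.norm(r);y=np.array([-r[1],r[0],0])
p=s["tcp_pos"]-.00145*y; p[2]=.179
line_to(p,v=.03,rot=ori(np.radians(95.75)));hold(.2)
s=get_state();print(s["tcp_pos"],((s["tcp_pos"]-p)@y)*1e3)
a=line_to(p+.055*r,v=.07,force_limit=4);print("to tip",a)
if not a: a=line_to(p+.092*r,v=.04,force_limit=4)
s=get_state();print(a,s["clock"],((s["tcp_pos"]-p)@r),s["tcp_pos"],s["ft_force"])
im,dp=camera("wrist");pickle.dump((im,dp,calibration("wrist"),s),open("w4.pkl","wb"));cv2.imwrite("pics/w4.png",im)
pickle.dump((p,r,y),open("p.pkl","wb"))
```

```text
[ 0.45694062 -0.27776858  0.17907143] -0.0019211568416198062
to tip False
False 14.175 0.09184792933346005 [ 0.54830889 -0.2686134   0.17901729] [-0.36897503 -0.38725638 -3.64614382]
```

View pics/w4.png

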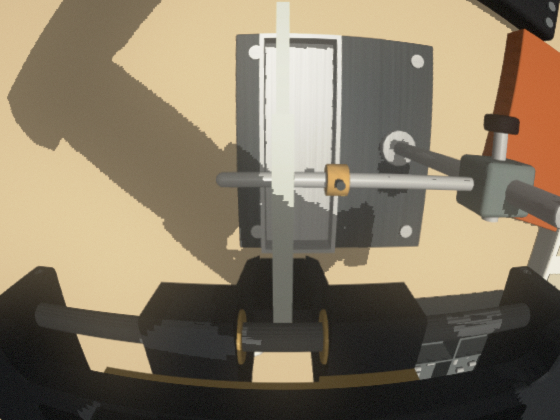

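The plate is threaded: the rod passes through the slot at (283,180) and the collar is at (337,180). Now I lower it until the rod carries its weight, then slide it to the collar.

Run:
```python
from bench import *;from m import *;import pickle
p,r,y=pickle.load(open("p.pkl","rb"))
f0=np.mean([get_state()["ft_force"]],0)
t=get_state()["tcp_pos"].copy();b=p+.092*r
g=b.copy();g[2]=.171;print(line_to(g,v=.03,force_limit=2.5))
s=get_state();print(s["tcp_pos"][2],s["ft_force"])
g[2]=.160;a=line_to(g,v=.008,force_limit=2);hold(.2)
s=get_state();print(a,s["tcp_pos"][2],s["ft_force"]-f0,s["moment"],s["clock"])
g[2]=s["tcp_pos"][2]
for i in range(5):
    if (s["ft_force"]-f0)[2]>2.8 or not a: break
    g[2]-=.0003;line_to(g,v=.005);hold(.2);s=get_state();print(s["tcp_pos"][2],(s["ft_force"]-f0).round(2))
pickle.dump((f0,g),open("f.pkl","wb"))
```

```text
False
0.17077580851477658 [ 0.36743176  0.725098   -3.77552534]
True 0.16664398122426557 [-0.23281959 -0.6123638   7.16471294] [ 0.08935742 -0.15140346 -0.01003961] 15.5083
```

Run:
```python
from bench import *;from m import *;import pickle
p,r,y=pickle.load(open("p.pkl","rb"));f0,g=pickle.load(open("f.pkl","rb"))
for i in range(6):
    s=get_state();f=(s["ft_force"]-f0)[2];print(s["tcp_pos"][2],f.round(2))
    if f<4.2: break
    g[2]+=.00015;line_to(g,v=.005);hold(.15)
a=line_to(g+.030*r,v=.015,force_limit=3);s=get_state()
print(a,((s["tcp_pos"]-p)@r),s["tcp_pos"],(s["ft_force"]-f0).round(2),s["clock"])
hold(.2);s=get_state();print((s["ft_force"]-f0).round(2))
im,dp=camera("wrist");cv2.imwrite("pics/w5.png",im)
```

```text
0.16664398122426557 7.16
0.16673864293496687 5.42
0.16687323083968403 4.73
0.16700604147056927 4.89
0.16717124410184026 4.26
0.167327662150552 2.64
True 0.10792983464256693 [ 0.56430471 -0.26695074  0.16684539] [-3.39 -0.75  6.14] 18.7167
[-1.97 -0.79  6.03]
```

View pics/w5.png

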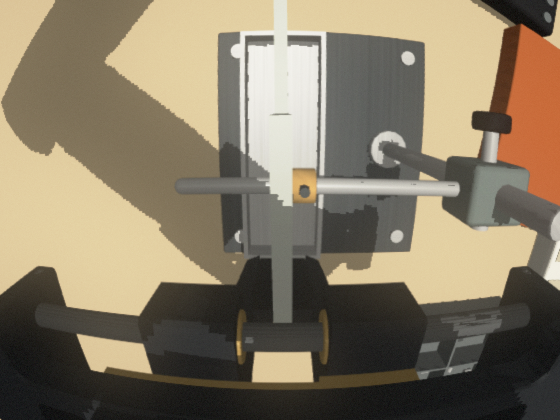

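The plate appears to touch the collar (both edges at u ≈ 292), and the travel matches. I ease the downforce, confirm contact with a second gentle push, then let go.

Run:
```python
from bench import *;from m import *;import pickle
p,r,y=pickle.load(open("p.pkl","rb"));f0,g=pickle.load(open("f.pkl","rb"))
s=get_state();t=s["tcp_pos"].copy();z=t[2]
for i in range(6):
    f=(get_state()["ft_force"]-f0)[2]
    if f<4: break
    z+=.00015;t[2]=z;line_to(t,v=.005);hold(.15)
s=get_state();x0=(s["tcp_pos"]-p)@r;print(s["tcp_pos"],(s["ft_force"]-f0).round(2))
a=line_to(t+.006*r,v=.008,force_limit=3.5);hold(.1);s=get_state();print(a,((s["tcp_pos"]-p)@r-x0)*1e3,(s["ft_force"]-f0).round(2),s["clock"])
```

```text
[ 0.56406811 -0.26699578  0.16707174] [-2.    0.04  3.35]
True 0.514647121645409 [-2.43  0.46  5.68] 20.6417
```

Run:
```python
from bench import *;from m import *;import pickle
p,r,y=pickle.load(open("p.pkl","rb"));f0,g=pickle.load(open("f.pkl","rb"))
s=get_state();t=s["tcp_pos"].copy()
for i in range(4):
    if (get_state()["ft_force"]-f0)[2]<4: break
    t[2]+=.00015;line_to(t,v=.005);hold(.15)
print((get_state()["ft_force"]-f0).round(2))
command_gripper(None or .0,8);hold(.2);command_gripper(.012,8);hold(.3);command_gripper(.035);hold(.3)
s=get_state();print(s["ft_force"],s["finger_gap"],s["grip_force"])
u=s["tcp_pos"].copy();u[2]+=.1;print(line_to(u,v=.06,force_limit=5))
u=u-.06*r-.03*y;u[2]+=.05;line_to(u,v=.15);hold(1.0)
s=get_state();c=calibration("wrist");im,dp=camera("wrist");im2,dp2=camera("side")
pickle.dump((im,dp,c,s,im2,dp2),open("w6.pkl","wb"));print(s["clock"],s["ft_force"])
cv2.imwrite("pics/w6.png",np.hstack([cv2.resize(im,(480,360)),cv2.resize(im2[235:325,260:340],(320,360),interpolation=cv2.INTER_CUBIC)]))
```

```text
[-3.11 -0.09  3.75]
[ 0.65167012 -0.41570837 -0.2775773 ] 0.03486407571709798 0.0
False
27.175 [-0.38600793  0.53319386 -0.29865611]
```

View pics/w6.png

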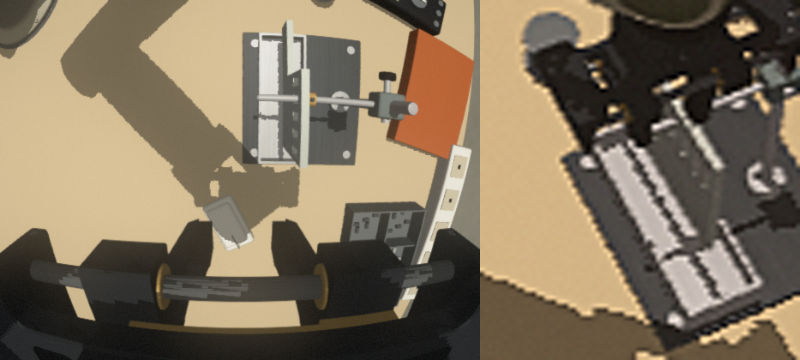

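The plate hangs on the rod next to the collar at (312,99). I check its level and the gap to the collar numerically.

Run:
```python
from m import *;import pickle
im,dp,c,s,_,_=pickle.load(open("w6.pkl","rb"))
r=np.array([.995,.1,0]);y=np.array([-.1,.995,0]);rp=np.array([.53,-.2217,0])
v,u=np.mgrid[:420,:560];o,d=wray(np.stack([u.ravel(),v.ravel()],1),s,c)
E=Ro.from_quat(s["orientation"]).as_matrix()@c["tool_from_camera"][:3,:3]
P=(o+d*(dp.ravel()/(d@E[:,2]))[:,None]);ok=(dp.ravel()>0)
X=(P-rp)@r;Y=(P-rp)@y;Z=P[:,2]
m=ok&(X>.015)&(X<.045)&(Y>-.08)&(Y<.04)&(Z>.19)&(Z<.208)
Yb=np.round(Y[m]/.012)
for b in np.unique(Yb):
    k=Yb==b;print(b*12,"n",k.sum(),"ztop",np.percentile(Z[m][k],80).round(4),"x",np.percentile(X[m][k],[5,95]).round(4))
f=ok&(X>.015)&(X<.045)&(Y>.035)&(Y<.11)&(Z>.09)&(Z<.125);k=np.polyfit(Y[f],Z[f],1);print("foot n",f.sum(),"slope deg",np.degrees(np.arctan(k[0])),Z[f].mean())
m2=m&(Z>.195);k=np.polyfit(Y[m2],Z[m2],1);print("top slope deg",np.degrees(np.arctan(k[0])),"Y range",Y[m].min(),Y[m].max())
hs=cv2.cvtColor(im,cv2.COLOR_BGR2HSV).reshape(-1,3)
q=ok&(hs[:,0]>10)&(hs[:,0]<28)&(hs[:,1]>140)&(Z>.17)&(Z<.2)&(abs(Y)<.015);print("collar x",np.percentile(X[q],[2,50,98]) if q.any() else None)
```

```text
-72.0 n 22 ztop 0.1992 x [0.0263 0.0337]
-60.0 n 149 ztop 0.1995 x [0.0262 0.0334]
-48.0 n 169 ztop 0.1996 x [0.0254 0.0335]
-36.0 n 158 ztop 0.1995 x [0.0255 0.0328]
-24.0 n 170 ztop 0.1992 x [0.0253 0.0331]
-12.0 n 164 ztop 0.1994 x [0.0251 0.0327]
0.0 n 194 ztop 0.1994 x [0.0247 0.0376]
12.0 n 163 ztop 0.1995 x [0.0246 0.0323]
24.0 n 149 ztop 0.1994 x [0.0245 0.0321]
foot n 628 slope deg -0.047475939399575534 0.11017410812206142
top slope deg -0.12152572426628724 Y range -0.06760205266088881 0.02895315064319213
collar x [0.14128068 0.14128068 0.14128068]
```

```bash
python3 -c "
from bench import *
print(get_state()['clock'],finish_job())"
```

```text
the job is handed in; nothing more can be done
27.275 None
```

The L-plate hangs level (within about 0.1°) on the dip-stand rod by its y = −17.5 mm slot, against the brass collar by feel and by picture. The job was handed in at 27.3 s; nothing else on the bench was touched, and the hand-in call gave no verdict.

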